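# Set the bench metering valve two turns open and hold it

## Robot

A 6-joint arm with a two-finger parallel gripper is mounted at the origin on the work surface. World frame = base frame: x ahead of the robot, y to its left, z up, the work surface at z = 0. Lengths are in m, angles in rad, forces in N, time in s.
With the tool pointing down it reaches from about 0.375 to 0.9 m from the base axis. Payload 3.1 kg.
Tool frame: the origin (TCP) lies where the fingers leave the gripper's body, on its centre line; the fingertips stand manip.tip_reach ahead of it and the grasp point (between the pads) lies 54 mm ahead of it (manip.tip_reach is the distance from the TCP to the fingertips, in m); z points along the fingers, y is the direction in which the jaws open and shut (so a half turn about z gives the same grasp; the last joint's range is limited). The gripper opens to 85 mm and grips with 20 to 120 N. Pads are 22 mm wide; open, the fingers measure 114 mm over their backs; the gripper's body (76 mm by 85 mm) begins 54 mm behind the grasp point. The pads swing forward as they close: fully open they stand 13 mm farther back than shut.
Start: joints at [-1.333, 0.527, 1.433, -0, 1.181, -0.178], TCP at [0.253, -0.571, 0.304] pointing down, gripper open.
Joint ranges: [-3.08, 3.08], [-0.75, 2.2], [0.22, 2.44], [-1.43, 4.57], [0, 2.65], [-2.85, 2.85]. Speed limits (rad/s): [2.79, 2.79, 3.14, 3.14, 3.14, 3.14].

## Interface

Orientations are given as a unit quaternion [x, y, z, w].
In Python, from station import manip, cams, order gives the robot as it stands. The module is installed in compiled form; this text tells all that it offers.
- The arm moves only by the tool drive_tool, never from a script. Its arguments are lists of equal length, an entry for each row: "linear": the shift along the tool's x, y, z in mm, a list of three; "rot": the turn, a rotation vector about the tool's x, y, z in degrees, a list of three; "hand": the finger opening in mm, from 0 to 85.4. A call has 1 to 20 rows; each row shifts and turns the pose as measured when the row begins, along the tool's axes as they then stand; what a row does not reach is not made up. A row lasts 1/12 s, in which the tool goes at most 41.7 mm and 7.16 degrees, less where a joint would pass 70% of its speed; a pose out of reach is approached as far as the arm can. A call with a gripper value outside its range is refused whole. The fingers move at their own pace and stop on an object; "force" is the grip in N (left out, the last holds). Time passes only in rows, so rows that do not move let the fingers close. It gives the time, the measured TCP pose, the force and the opening at its end, in the units of the state.
- manip.sense(): the state, without advancing time (a new reading comes with each control period).
- cams.snapshot(name): name is "scene" or "top" or "wrist"; returns the picture (480x640x3 uint8, red, green, blue); there is no depth.
- cams.camera_model(name): a dict with "vfov" (degrees; the focal length in pixels is half the picture's height over the tangent of half this angle, whatever the lens; pixels are square), "cx", "cy" (the principal point, pixels), "rvec" (rotation vector, rad) and "tvec" (3), from world to camera coordinates, as OpenCV has them. Camera axes: x right, y down, z forward; pixel columns grow to the right and rows downward; lengths in m; the calibration is good to about 2 mm. A picture is of the moment at which its call begins: read the wrist's pose just before it. camera_model takes no time and is no camera call; for the wrist camera it gives the pose at the moment of the call.
- order.sign_off(): hands the job in, once; it reports no verdict.
Trained networks look in the newest picture that a camera, given by its name, has taken for a name from the list of things; names that differ only in an ending like _2 or _b are one class to them, and where a whole thing is asked for, a point or a joint stands for the part that bears it (a point fixed in the world has none). Each returns a list of dicts, best first, with "score" (0 to 1); they miss things now and then, are a little off and sometimes report something else, mostly with a low value. They report only what shows in the picture. A call takes as long as a camera call. They do not tell look-alikes from the thing itself.
- cams.regions_of(label, camera): "pixels" (480x640 bool, what is visible of it) and "rect" ([left, top, right, bottom] in pixels, round what is visible of it).
- cams.spot_point(label, camera): "at" ([column, row] in pixels: a listed point, or the origin of a listed thing).
The state is a dict: "t": time; "q": joint angles; "qd": joint speeds; "tau": joint torques, N m; "tcp_pos": TCP position; "tool_rot": TCP orientation; "force": force on the tool from outside, world axes, zero at the start; "ft_torque": the same for the moment, N m; "finger_gap": opening from 0.0 (shut) to 1.0 (fully open).
Only numpy, scipy, OpenCV 4.12 (cv2) and the standard library are available. Lean on these libraries where they do the work, as an engineer would, in place of code of your own. Each camera call takes 0.05 s, during which the arm holds its last target. There are 200 camera calls.

## Task

Reset the metering valve, the one with the upright handle on its wheel: turn the wheel clockwise until it closes against its stop, then back it off exactly two full turns. A return spring would wind it back, so finish while still gripping the wheel's handle, holding the wheel still at that setting. Leave the small plain valve as it is and do not knock or shift the other things on the bench.

Things in the scene. Friction and masses are not known exactly. Their poses are not given: they have to be found in the camera images.
- valve: The metering valve, fixed to the bench: steel foot plate 110 x 90 x 12 mm, brass body with a short hose stub to each side (along its y, to 62 mm out), 85 mm high to the underside of the wheel's hub. Origin at the centre of the plate's underside, z up. A flat steel pointer under the wheel (12 mm wide, its top 72 mm above the bench) sticks out along its +x to 74 mm from the axis: it marks where the handle stands when the valve is closed.
- wheel_axis (a point): Point on the metering wheel's vertical turning axis at the height of the rim's centre line, 97 mm above the bench. The wheel is aluminium, rim circle 90 mm in diameter of 12 mm round bar (its top 103 mm above the bench), three spokes, hub 24 mm in diameter and top 105 mm above the bench; under the handle a 20 mm boss rises to 107 mm.
- handle: The upright handle on the metering wheel's rim: plain black cylinder 24 mm in diameter and 55 mm tall, from 109 to 164 mm above the bench, free to revolve about its own vertical axis, so that a gripper need not turn as it carries it round. Origin at its centre, 136.5 mm above the bench and 45 mm from the wheel's axis; its own x and y axes spin with it and mean nothing.
- wheel (a joint): Turning of the metering wheel in rad: 0 at the closed stop, growing as it opens (counterclockwise seen from above), over several turns, to a hard end at 20.0. At 0 the handle stands over the pointer, on the valve's +x side; at value a it stands at angle a from there. One turn is 6.283. Starts between 2 and 7. Friction 0.05 N m; a spring pulls it towards closed with 0.006 N m per rad, so beyond about 8.3 rad it runs back if let go.
- small_wheel (a joint): Turning of the small plain wheel in rad, 0 at the start; it is to stay there.
- small_axis (a point): Centre of the small plain valve's wheel, 69 mm above the bench: aluminium rim 54 mm in diameter of 10 mm bar, no handle, on a brass valve with an 80 x 70 mm foot. It stands on the bench beside the metering valve, on either side.
- media_bottle: Bystander: clear bottle with a blue cap, 76 mm in diameter, 170 mm tall, beyond the valves. Origin at the centre of its underside.
- beaker: Bystander: open glass cup, 56 mm in diameter, 70 mm tall, between the valves. Origin at the centre of its underside.
- jar: Bystander: amber jar, 54 mm in diameter, 75 mm tall, on the robot's side of the valves. Origin at the centre of its underside.
- bottle_cap: Bystander: loose screw cap, 42 mm in diameter, 22 mm high. Origin at the centre of its underside.
- mouse: Bystander: black computer mouse, 100 x 58 x 34 mm. Origin on its underside.
- spatula: Bystander: spatula 170 mm long lying flat. Origin on its underside.
Not all that is in view belongs to the job. What is shaped like the valve but purple or red is not meant.

How it is judged:
By the outcome, as a careful person would: the job done as asked, in the order asked, and still so for the second after the job is handed in, while the arm keeps its last pose, push and grip.
It also fails if it takes over 58 s, if anything falls off the work surface, if the arm or the gripper's body presses on something with over 40 N, if the wrist force passes 120 N, or if a joint passes its speed limit or range.

## Working session

There is one attempt and no reset: what is moved stays moved. The work goes in short steps, Python scripts to look and compute and a tool call to move; the robot and the scene stay as the last step left them, time stands still between calls to the robot, and variables do not carry over. Pictures are saved under pics/ and viewed, about 8 in all and at most 12, crops included, and the job is handed in when it is done.

Besides the shell and the picture viewer there is one more tool, called after ">>>" by a JSON object that holds its "method" and its "body". drive_tool: Moves the arm, as the interface text tells. Its arguments: {"type":"object","properties":{"linear":{"type":"array","items":{"type":"array","items":{"type":"number"}}},"rot":{"type":"array","items":{"type":"array","items":{"type":"number"}}},"hand":{"type":"array","items":{"type":"number"}},"force":{"type":"number"}},"required":["linear","rot","hand"]}

```bash
mkdir -p pics; cat > h.py <<'E'
from station import manip,cams,order
import numpy as np,cv2
def save(n,f):
    im=cams.snapshot(n); cv2.imwrite('pics/'+f,im[:,:,::-1]); return im
def K(n):
    m=cams.camera_model(n); f=240/np.tan(np.radians(m['vfov'])/2)
    R=cv2.Rodrigues(np.array(m['rvec'],float))[0]; t=np.array(m['tvec'],float).ravel()
    return f,m['cx'],m['cy'],R,t
def ray(n,px,z):
    f,cx,cy,R,t=K(n); d=R.T@np.array([(px[0]-cx)/f,(px[1]-cy)/f,1]); o=-R.T@t
    return o+d*(z-o[2])/d[2]
def proj(n,p):
    f,cx,cy,R,t=K(n); c=R@np.array(p)+t; return np.array([cx+f*c[0]/c[2],cy+f*c[1]/c[2]])
E
python3 - <<'E'
from h import *
s=manip.sense(); print(s['t'],s['tcp_pos'],s['tool_rot'],manip.tip_reach,s['finger_gap'])
for n in ['scene','top']:
    save(n,n+'1.png'); print(cams.camera_model(n))
    for l,z in [('valve',0),('wheel_axis',.097),('handle',.1365),('small_axis',.069),('media_bottle',0),('beaker',0),('jar',0)]:
        for r in cams.spot_point(l,n)[:3]: print(n,l,round(r['score'],2),np.round(r['at']),ray(n,r['at'],z).round(3))
E
```

```text
0.0 [ 0.25291751 -0.57092822  0.30294679] [ 9.78364599e-01  2.06885344e-01 -2.24448367e-05 -1.07954116e-03] 0.0726 1.0009192100457764
{'vfov': 42.08811175894711, 'cx': 316.3721546946874, 'cy': 239.65250660170105, 'rvec': array([ 1.90471719,  1.54008124, -0.61171604]), 'tvec': array([-0.07955488, -0.2883165 ,  1.72862121])}
scene valve 0.85 [425. 326.] [0.699 0.153 0.   ]
scene valve 0.81 [411. 169.] [0.208 0.289 0.   ]
scene valve 0.69 [420. 251.] [0.495 0.213 0.   ]
scene wheel_axis 0.96 [419. 138.] [0.206 0.298 0.097]
scene wheel_axis 0.69 [424. 222.] [0.501 0.208 0.097]
scene wheel_axis 0.66 [431. 296.] [0.699 0.151 0.097]
scene handle 0.61 [457. 292.] [0.729 0.184 0.137]
scene handle 0.58 [422. 220.] [0.531 0.186 0.137]
scene handle 0.48 [439. 133.] [0.247 0.328 0.136]
scene small_axis 0.73 [278. 284.] [ 0.587 -0.13   0.069]
scene beaker 0.86 [334. 289.] [ 0.565 -0.007  0.   ]
scene jar 0.93 [321. 231.] [0.388 0.006 0.   ]
{'vfov': 47.240716601914094, 'cx': 319.84876891900115, 'cy': 236.02460503440054, 'rvec': array([ 2.16898986, -2.21084294,  0.04362312]), 'tvec': array([-0.01193649,  0.51007294,  1.53489711])}
top valve 0.92 [210. 348.] [0.2   0.293 0.   ]
top valve 0.87 [259. 174.] [0.691 0.151 0.   ]
top valve 0.69 [204. 289.] [0.365 0.309 0.   ]
top wheel_axis 0.87 [233. 242.] [0.495 0.209 0.097]
top wheel_axis 0.8 [250. 164.] [0.703 0.162 0.097]
top wheel_axis 0.77 [199. 353.] [0.202 0.303 0.097]
top handle 0.64 [248. 149.] [0.735 0.162 0.137]
top handle 0.62 [236. 223.] [0.541 0.195 0.137]
top handle 0.61 [185. 341.] [0.24  0.33  0.137]
top small_axis 0.55 [358. 208.] [ 0.581 -0.129  0.069]
top media_bottle 0.96 [331. 141.] [ 0.782 -0.058  0.   ]
top media_bottle 0.54 [315. 278.] [ 0.39  -0.006  0.   ]
top beaker 0.51 [312. 222.] [0.55 0.   0.  ]
top jar 0.64 [313. 278.] [ 0.392 -0.     0.   ]
```

View pics/scene1.png

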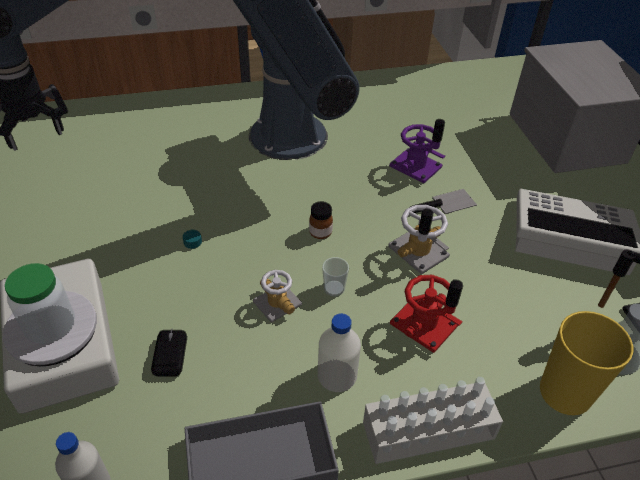

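View pics/top1.png

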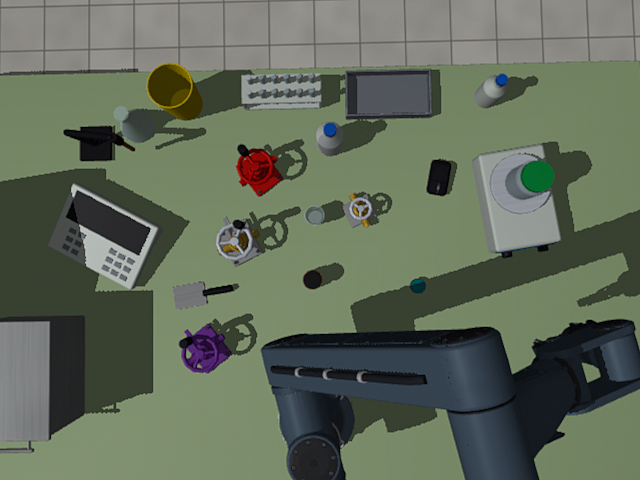

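The scene shows the metering valve (white wheel) at about (424,222), with red and purple decoys on either side of it. The top view has it at (235,242), with the handle up and right of the axis. I'll bring the wrist camera in close.

```bash
cat >> h.py <<'E'
from scipy.spatial.transform import Rotation as Ro
def loc(d,s=None):
    s=s or manip.sense(); return (Ro.from_quat(s['tool_rot']).inv().apply(d)*1000).round(1)
E
python3 - <<'E'
from h import *
s=manip.sense()
print(loc(np.array([.46,.10,.34])-s['tcp_pos']))
f,cx,cy,R,t=K('wrist'); print((-R.T@t)-s['tcp_pos'], R[2])
E
```

```text
[ 461.1 -530.2  -36.1]
[0.06418726 0.02735877 0.06949122] [-0.2521458  -0.112901   -0.96108057]
```

```bash
python3 - <<'E'
from h import *
s=manip.sense()
print(loc(np.array([.43,.17,.34])-s['tcp_pos']))
E
```

```text
[ 462.  -606.3  -36.1]
```

>>> {"method": "drive_tool", "body": {"linear": [[22, -29, -2], [22, -29, -2], [22, -29, -2], [22, -29, -2], [22, -29, -2], [22, -29, -2], [22, -29, -2], [22, -29, -2], [22, -29, -2], [22, -29, -2], [22, -29, -2], [22, -29, -2], [22, -29, -2], [22, -29, -2], [22, -29, -2], [22, -29, -2], [22, -29, -2], [22, -29, -2]], "rot": [[0, 0, 0], [0, 0, 0], [0, 0, 0], [0, 0, 0], [0, 0, 0], [0, 0, 0], [0, 0, 0], [0, 0, 0], [0, 0, 0], [0, 0, 0], [0, 0, 0], [0, 0, 0], [0, 0, 0], [0, 0, 0], [0, 0, 0], [0, 0, 0], [0, 0, 0], [0, 0, 0]], "hand": [85, 85, 85, 85, 85, 85, 85, 85, 85, 85, 85, 85, 85, 85, 85, 85, 85, 85]}}

```text
t: 2.3
tcp_pos: [0.4105, 0.0839, 0.3385]
tool_rot: [0.98, 0.198, 0.005, 0.009]
force: [2.0, -0.7, 1.0]
finger_gap: 0.994
```

```bash
python3 - <<'E'
from h import *
s=manip.sense(); print(s['t'],s['tcp_pos'],s['tool_rot'],s['force'],loc(np.array([.43,.17,.34])-s['tcp_pos']))
E
```

```text
2.3 [0.410547   0.0839327  0.33845275] [0.98008027 0.19834722 0.00494037 0.00875417] [ 1.95921142 -0.72170563  0.99058854] [ 51.4 -71.7  -2.6]
```

>>> {"method": "drive_tool", "body": {"linear": [[18, -25, -1], [18, -25, -1], [16, -22, 0], [0, 0, 0]], "rot": [[0, 0, 0], [0, 0, 0], [0, 0, 0], [0, 0, 0]], "hand": [85, 85, 85, 85]}}

```text
t: 2.63
tcp_pos: [0.4322, 0.1813, 0.3416]
tool_rot: [0.979, 0.202, 0.009, 0.008]
force: [-0.4, -0.7, 0.1]
finger_gap: 0.995
```

```bash
python3 - <<'E'
from h import *
s=manip.sense(); print(s['t'],s['tcp_pos'],s['tool_rot'])
n='wrist'; save(n,'w1.png')
for l,z in [('wheel_axis',.097),('handle',.1365),('valve',0)]:
    for r in cams.spot_point(l,n)[:3]: print(n,l,round(r['score'],2),np.round(r['at']),ray(n,r['at'],z).round(4))
E
```

```text
2.6333 [0.43216424 0.1812871  0.34155698] [0.97928009 0.20215521 0.00897178 0.00795485]
wrist wheel_axis 0.93 [322. 144.] [0.4939 0.2024 0.097 ]
wrist wheel_axis 0.72 [320. 141.] [0.4952 0.2048 0.097 ]
wrist handle 0.98 [363.  98.] [0.5346 0.1872 0.1365]
wrist handle 0.67 [ 78. 366.] [0.239  0.3241 0.1365]
wrist valve 0.6 [162. 334.] [0.1977 0.2956 0.    ]
```

View pics/w1.png

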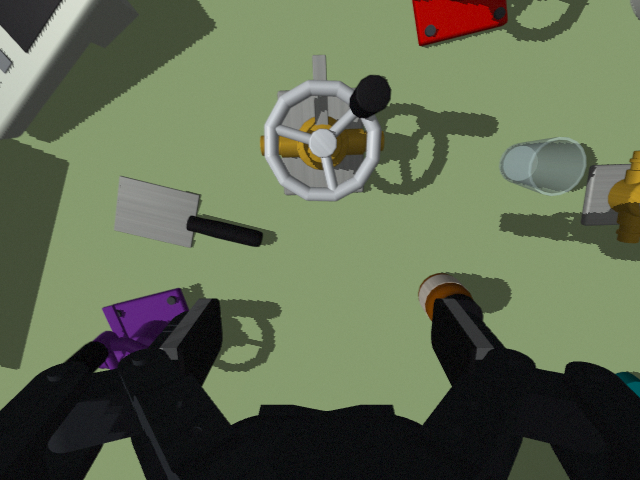

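The wrist view shows the pointer's tip near (319,56), the hub at (322,143) and the handle at (370,95). That puts the handle about 40° clockwise of the pointer, so a ≈ 5.5 rad.

```bash
cat >> h.py <<'E'
Q0=Ro.from_quat([.9793,.2024,0,0])
def go(p):
    s=manip.sense(); r=Ro.from_quat(s['tool_rot'])
    print(s['t'],'tcp',s['tcp_pos'].round(4),'F',np.round(s['force'],1),'gap',round(s['finger_gap'],3),'lin',loc(np.array(p)-s['tcp_pos'],s),'rot',np.degrees((r.inv()*Q0).as_rotvec()).round(1))
E
python3 - <<'E'
from h import *
tip=ray('wrist',(319,56),.072); hub=ray('wrist',(322.5,142.5),.105); ht=ray('wrist',(373,89),.164)
print(tip,hub,ht); d=tip-hub; print(np.hypot(*d[:2]),np.arctan2(d[1],d[0])); h=ht-hub; print(np.hypot(*h[:2]),np.arctan2(h[1],h[0]))
go([.535,.187,.26])
E
```

```text
[0.55977912 0.23116076 0.072     ] [0.49469844 0.20075867 0.105     ] [0.53793413 0.18445506 0.164     ]
0.07183162374131911 0.4370195502909213
0.04620749003108726 -0.36059895037714085
2.8333 tcp [0.4306 0.1767 0.3409] F [-0.6 -0.3  0.4] gap 0.993 lin [99.3 29.8 82.5] rot [ 1.2 -0.6 -0.3]
```

>>> {"method": "drive_tool", "body": {"linear": [[25, 8, 18], [25, 8, 18], [25, 7, 20], [22, 7, 18], [0, 0, 0]], "rot": [[0.6, -0.3, 0], [0.6, -0.3, -0.3], [0, 0, 0], [0, 0, 0], [0, 0, 0]], "hand": [85, 85, 85, 85, 85]}}

```text
t: 3.25
tcp_pos: [0.5345, 0.1792, 0.2669]
tool_rot: [0.98, 0.198, 0.001, 0.0]
force: [0.6, 0.3, -0.2]
finger_gap: 0.996
```

```bash
python3 - <<'E'
from h import *
go([.536,.186,.193])
n='wrist'; save(n,'w2.png')
for l,z in [('wheel_axis',.097),('handle',.1365)]:
    for r in cams.spot_point(l,n)[:3]: print(n,l,round(r['score'],2),np.round(r['at']),ray(n,r['at'],z).round(4))
E
```

```text
3.25 tcp [0.5345 0.1792 0.2669] F [ 0.6  0.3 -0.2] gap 0.996 lin [ 4.  -5.7 73.9] rot [ 0.1 -0.1 -0.5]
wrist wheel_axis 0.73 [475.  20.] [0.6928 0.1499 0.097 ]
wrist handle 0.84 [308. 250.] [0.5324 0.1914 0.1365]
```

View pics/w2.png

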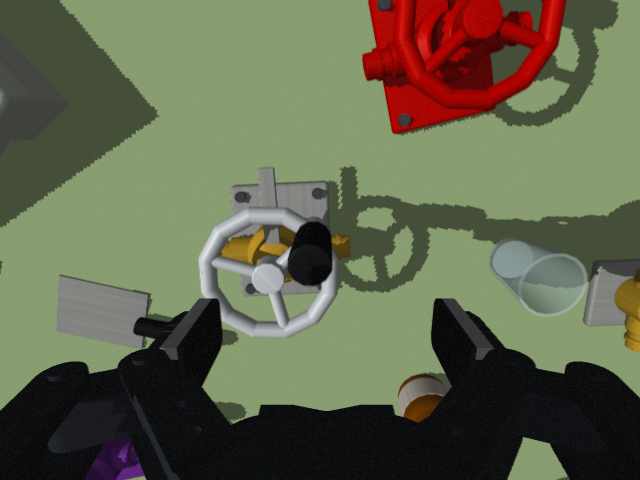

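```bash
python3 - <<'E'
from h import *
ht=ray('wrist',(313,262),.164); hub=ray('wrist',(267,275),.105); tip=ray('wrist',(266,170),.072)
print(ht,hub,tip)
go([(ht[0]+.5324)/2,(ht[1]+.1914)/2,.193])
E
```

```text
[0.53582371 0.18823744 0.164     ] [0.49426007 0.20824867 0.105     ] [0.55740613 0.23795065 0.072     ]
3.4 tcp [0.5308 0.1799 0.2698] F [ 0.2 -0.2  0.7] gap 0.996 lin [ 6.8 -7.8 76.8] rot [ 0.  -0.  -0.5]
```

```bash
python3 - <<'E'
from h import *
n='wrist'; im=save(n,'w3.png')
for l,z in [('handle',.1365),('handle',.1365)]:
    for r in cams.spot_point(l,n)[:1]: print(n,l,round(r['score'],2),np.round(r['at']),ray(n,r['at'],z).round(4))
r=cams.regions_of('handle',n)[0]; print(r['rect'],r['score'])
x0,y0,x1,y1=r['rect']; c=cv2.resize(im[150:350,180:400],None,fx=3,fy=3)
cv2.imwrite('pics/w3c.png',c[:,:,::-1])
for p in [(.535,.188,.164),(.535,.188,.109)]: print(proj(n,p))
go([.535,.188,.193])
E
```

```text
wrist handle 0.74 [311. 242.] [0.5374 0.1918 0.1365]
wrist handle 0.74 [311. 242.] [0.5375 0.1921 0.1365]
[290.0, 216.1, 337.1, 281.1] 0.96
[315.11952402 263.91902617]
[317.41064586 236.45215507]
3.6 tcp [0.5307 0.1812 0.2712] F [-0.9 -0.1 -0.4] gap 0.999 lin [ 6.3 -4.6 78.2] rot [ 0.1 -0.2 -0.3]
```

View pics/w3c.png

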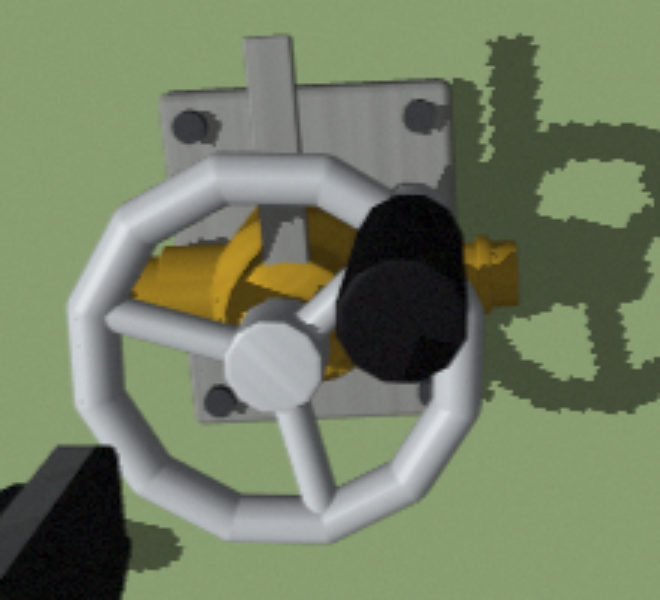

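```bash
python3 - <<'E'
from h import *
n='wrist'
ht=ray(n,(314,256.7),.164); hub=ray(n,(271,270),.105);rim=ray(n,(272,266),.097); tip=ray(n,(269.7,162.7),.072)
print(ht,hub,rim,tip)
d=tip-hub; print(np.hypot(*d[:2]),np.arctan2(d[1],d[0])); h=ht-hub; print(np.hypot(*h[:2]),np.arctan2(h[1],h[0]))
go([.5385,.190,.193])
E
```

```text
[0.53845385 0.19006615 0.164     ] [0.49868116 0.2082708  0.105     ] [0.49858335 0.20871476 0.097     ] [0.56363354 0.23890589 0.072     ]
0.0718144877690146 0.4407152105897517
0.04374102001351681 -0.42925305490778687
3.6 tcp [0.5307 0.1812 0.2712] F [-0.9 -0.1 -0.4] gap 0.999 lin [10.3 -5.1 78.2] rot [ 0.1 -0.2 -0.3]
```

>>> {"method": "drive_tool", "body": {"linear": [[5, -2.5, 18], [5, -2.5, 20], [1, 0, 20], [0, 0, 18], [0, 0, 0], [0, 0, 0]], "rot": [[0, 0, 0], [0, 0, 0], [0, 0, 0], [0, 0, 0], [0, 0, 0], [0, 0, 0]], "hand": [85, 85, 85, 85, 85, 85], "force": 40}}

```text
t: 4.1
tcp_pos: [0.5391, 0.1917, 0.2011]
tool_rot: [0.98, 0.201, 0.009, 0.001]
force: [0.2, -0.0, 1.0]
finger_gap: 0.995
```

```bash
python3 - <<'E'
from h import *
go([.5385,.190,.193])
E
```

```text
4.1 tcp [0.5391 0.1917 0.2011] F [ 0.2 -0.   1. ] gap 0.995 lin [-1.3  1.3  8.1] rot [ 0.3 -1.  -0.2]
```

>>> {"method": "drive_tool", "body": {"linear": [[-1, 1, 7], [0, 0, 2], [0, 0, 0], [0, 0, 0], [0, 0, 0], [0, 0, 0], [0, 0, 0], [0, 0, 0]], "rot": [[0.3, -1, 0], [0, 0, 0], [0, 0, 0], [0, 0, 0], [0, 0, 0], [0, 0, 0], [0, 0, 0], [0, 0, 0]], "hand": [85, 60, 40, 20, 15, 15, 15, 15]}}

```text
t: 4.77
tcp_pos: [0.5398, 0.1907, 0.1971]
tool_rot: [0.98, 0.201, 0.003, -0.0]
force: [1.0, 0.3, -2.4]
finger_gap: 0.271
```

```bash
python3 - <<'E'
from h import *
go([.5385,.190,.193])
E
```

```text
4.7667 tcp [0.5398 0.1907 0.1971] F [ 1.   0.3 -2.4] gap 0.271 lin [-1.5  0.1  4. ] rot [ 0.1 -0.3 -0.2]
```

```bash
cat >> h.py <<'E'
C=np.array([.4986,.2085]); YAW=.44
def arc(step,n,C=None,z=.195,gain=1.0):
    C=globals()['C'] if C is None else np.array(C)
    s=manip.sense(); p=s['tcp_pos']; d=p[:2]-C; r=np.hypot(*d); th=np.arctan2(d[1],d[0])
    print('t',s['t'],'r',(r*1000).round(1),'deg from pointer',np.degrees(th-YAW).round(1)%360,'F',np.round(s['force'],1),'gap',round(s['finger_gap'],3))
    rr=Ro.from_quat(s['tool_rot']); print('rot',np.degrees((rr.inv()*Q0).as_rotvec()).round(1))
    P=[p]+[np.array([*(C+.045*np.array([np.cos(th+np.radians(step)*k),np.sin(th+np.radians(step)*k)])),z]) for k in range(1,n+1)]
    print([[round(float(v),0 if i<2 else 0) for i,v in enumerate(Q0.inv().apply(b-a)*1000*gain)] for a,b in zip(P,P[1:])])
E
python3 -c "
from h import *
arc(-14,8)"
```

```text
t 4.7667 r 44.9 deg from pointer 311.5 F [ 1.   0.3 -2.4] gap 0.271
rot [ 0.1 -0.3 -0.2]
[[-9.0, 7.0, 2.0], [-10.0, 4.0, 0.0], [-11.0, 2.0, 0.0], [-11.0, -1.0, 0.0], [-10.0, -4.0, 0.0], [-9.0, -6.0, 0.0], [-7.0, -8.0, 0.0], [-5.0, -10.0, 0.0]]
```

>>> {"method": "drive_tool", "body": {"linear": [[-9, 7, 1], [-10, 4, 0], [-11, 2, 0], [-11, -1, 0], [-10, -4, 0]], "rot": [[0, 0, 0], [0, 0, 0], [0, 0, 0], [0, 0, 0], [0, 0, 0]], "hand": [15, 15, 15, 15, 15]}}

```text
t: 5.18
tcp_pos: [0.4975, 0.1634, 0.197]
tool_rot: [0.98, 0.2, 0.008, -0.002]
force: [2.3, 2.2, -1.4]
finger_gap: 0.268
```

```bash
python3 -c "
from h import *
arc(-14,10)"
```

```text
t 5.1833 r 45.1 deg from pointer 243.4 F [ 2.3  2.2 -1.4] gap 0.268
rot [-0.  -0.9 -0.2]
[[-9.0, -6.0, 2.0], [-8.0, -8.0, 0.0], [-6.0, -9.0, 0.0], [-3.0, -11.0, 0.0], [-0.0, -11.0, 0.0], [2.0, -11.0, 0.0], [5.0, -10.0, 0.0], [7.0, -8.0, 0.0], [9.0, -6.0, 0.0], [10.0, -4.0, 0.0]]
```

>>> {"method": "drive_tool", "body": {"linear": [[-9, -6, 1], [-8, -8, 0], [-6, -9, 0], [-3, -11, 0], [0, -11, 0], [2, -11, 0], [5, -10, 0], [7, -8, 0], [9, -6, 0], [10, -4, 0]], "rot": [[0, -0.7, 0], [0, 0, 0], [0, 0, 0], [0, 0, 0], [0, 0, 0], [0, 0, 0], [0, 0, 0], [0, 0, 0], [0, 0, 0], [0, 0, 0]], "hand": [15, 15, 15, 15, 15, 15, 15, 15, 15, 15]}}

```text
t: 6.02
tcp_pos: [0.4708, 0.2456, 0.197]
tool_rot: [0.979, 0.202, 0.007, 0.005]
force: [5.6, -10.3, -1.9]
finger_gap: 0.269
```

```bash
python3 -c "
from h import *
arc(-14,8)"
```

```text
t 6.0167 r 46.3 deg from pointer 101.6 F [  5.6 -10.3  -1.9] gap 0.269
rot [ 0.7 -0.7 -0. ]
[[11.0, 0.0, 2.0], [11.0, 1.0, 0.0], [10.0, 4.0, 0.0], [9.0, 6.0, 0.0], [7.0, 8.0, 0.0], [5.0, 10.0, 0.0], [2.0, 11.0, 0.0], [-0.0, 11.0, 0.0]]
```

>>> {"method": "drive_tool", "body": {"linear": [[11, 0.5, 1], [11, 1.5, 0], [10, 4, 0], [9, 6, 0], [7, 8, 0], [2, 5, 0]], "rot": [[0.5, -0.5, 0], [0, 0, 0], [0, 0, 0], [0, 0, 0], [0, 0, 0], [0, 0, 0]], "hand": [15, 15, 15, 15, 15, 15]}}

```text
t: 6.52
tcp_pos: [0.5241, 0.247, 0.197]
tool_rot: [0.978, 0.207, -0.005, 0.003]
force: [0.5, 2.4, 0.6]
finger_gap: 0.265
```

```bash
python3 -c "
from h import *
arc(-6,8,gain=1)"
```

```text
t 6.5167 r 46.2 deg from pointer 31.2 F [0.5 2.4 0.6] gap 0.265
rot [0.2 0.7 0.5]
[[1.0, 5.0, 2.0], [2.0, 4.0, 0.0], [1.0, 4.0, 0.0], [1.0, 5.0, 0.0], [0.0, 5.0, 0.0], [0.0, 5.0, 0.0], [-0.0, 5.0, 0.0], [-1.0, 5.0, 0.0]]
```

>>> {"method": "drive_tool", "body": {"linear": [[1, 5, 1], [2, 4, 0], [1, 4, 0], [1, 5, 0], [0, 4, 0]], "rot": [[0, 0.5, 0.3], [0, 0, 0], [0, 0, 0], [0, 0, 0], [0, 0, 0]], "hand": [15, 15, 15, 15, 15]}}

```text
t: 6.93
tcp_pos: [0.5391, 0.2292, 0.197]
tool_rot: [0.979, 0.203, 0.001, 0.0]
force: [1.1, 1.8, 2.3]
finger_gap: 0.269
```

```bash
python3 -c "
from h import *
arc(-3,4,gain=1)"
```

```text
t 6.9333 r 45.4 deg from pointer 1.9 F [1.1 1.8 2.3] gap 0.269
rot [ 0.1 -0.1  0.1]
[[-0.0, 2.0, 2.0], [-0.0, 2.0, 0.0], [-0.0, 2.0, 0.0], [-0.0, 2.0, 0.0]]
```

>>> {"method": "drive_tool", "body": {"linear": [[0, 2, 0], [0, 2, 0], [0, 2, 0]], "rot": [[0, 0, 0], [0, 0, 0], [0, 0, 0]], "hand": [15, 15, 15]}}

```text
t: 7.18
tcp_pos: [0.5398, 0.2274, 0.197]
tool_rot: [0.98, 0.2, -0.0, -0.006]
force: [-2.5, 8.8, 2.9]
finger_gap: 0.272
```

```bash
python3 -c "
from h import *
arc(-3,4,gain=1)"
```

```text
t 7.1833 r 45.3 deg from pointer 359.4 F [-2.5  8.8  2.9] gap 0.272
rot [-0.6 -0.1 -0.3]
[[-0.0, 2.0, 2.0], [-0.0, 2.0, 0.0], [-0.0, 2.0, 0.0], [-0.0, 2.0, 0.0]]
```

>>> {"method": "drive_tool", "body": {"linear": [[0, 3, 0], [0, 3, 0], [0, 3, 0]], "rot": [[-0.3, 0, 0], [0, 0, 0], [0, 0, 0]], "hand": [15, 15, 15]}}

```text
t: 7.43
tcp_pos: [0.54, 0.2267, 0.197]
tool_rot: [0.98, 0.198, -0.001, -0.011]
force: [-2.8, 11.1, 2.1]
finger_gap: 0.269
```

```bash
python3 -c "
from h import *
save('wrist','stop.png')
arc(-3,4,gain=1)"
```

```text
t 7.4833 r 45.2 deg from pointer 358.4 F [-3.1 11.9  2.5] gap 0.267
rot [-1.3 -0.2 -0.6]
[[-0.0, 2.0, 2.0], [-0.0, 2.0, 0.0], [-0.0, 2.0, 0.0], [-0.0, 2.0, 0.0]]
```

```bash
sed -i "s/s=manip.sense(); p=s\['tcp_pos'\]; d=/s=manip.sense(); p=s['tcp_pos']+Ro.from_quat(s['tool_rot']).apply([0,0,.054])-[0,0,-.054]; print('grasp',p.round(4)); d=/" h.py
python3 -c "
from h import *
arc(14,18)"
```

```text
grasp [0.5397 0.2278 0.197 ]
t 7.4833 r 45.4 deg from pointer 0.0 F [-3.1 11.9  2.5] gap 0.267
rot [-1.3 -0.2 -0.6]
[[-2.0, -11.0, 2.0], [-4.0, -10.0, 0.0], [-7.0, -9.0, 0.0], [-9.0, -7.0, 0.0], [-10.0, -5.0, 0.0], [-11.0, -2.0, 0.0], [-11.0, 1.0, 0.0], [-10.0, 3.0, 0.0], [-9.0, 6.0, 0.0], [-8.0, 8.0, 0.0], [-6.0, 9.0, 0.0], [-3.0, 10.0, 0.0], [-1.0, 11.0, 0.0], [2.0, 11.0, 0.0], [5.0, 10.0, 0.0], [7.0, 9.0, 0.0], [9.0, 7.0, 0.0], [10.0, 4.0, 0.0]]
```

>>> {"method": "drive_tool", "body": {"linear": [[-2, -11, 1], [-4, -10, 0], [-7, -9, 0], [-9, -7, 0], [-10, -5, 0], [-11, -2, 0], [-11, 1, 0], [-10, 3, 0], [-9, 6, 0], [-8, 8, 0]], "rot": [[-0.8, 0, -0.6], [-0.5, 0, 0], [0, 0, 0], [0, 0, 0], [0, 0, 0], [0, 0, 0], [0, 0, 0], [0, 0, 0], [0, 0, 0], [0, 0, 0]], "hand": [15, 15, 15, 15, 15, 15, 15, 15, 15, 15]}}

```text
t: 8.32
tcp_pos: [0.4557, 0.2243, 0.197]
tool_rot: [0.979, 0.203, 0.011, -0.005]
force: [2.8, 1.7, 0.8]
finger_gap: 0.27
```

```bash
python3 -c "
from h import *
arc(14,14)"
```

```text
grasp [0.4568 0.2251 0.197 ]
t 8.3167 r 44.9 deg from pointer 133.2 F [2.8 1.7 0.8] gap 0.27
rot [-0.3 -1.4  0. ]
[[-7.0, 9.0, 2.0], [-4.0, 10.0, 0.0], [-2.0, 11.0, 0.0], [1.0, 11.0, 0.0], [3.0, 10.0, 0.0], [6.0, 9.0, 0.0], [8.0, 8.0, 0.0], [10.0, 5.0, 0.0], [11.0, 3.0, 0.0], [11.0, 0.0, 0.0], [11.0, -2.0, 0.0], [10.0, -5.0, 0.0], [8.0, -7.0, 0.0], [6.0, -9.0, 0.0]]
```

>>> {"method": "drive_tool", "body": {"linear": [[-7, 9, 1], [-4, 10, 0], [-2, 11, 0], [1, 11, 0], [3, 10, 0], [6, 9, 0], [8, 8, 0], [10, 5, 0], [11, 3, 0], [11, 0, 0], [11, -2, 0]], "rot": [[-0.3, -0.7, 0], [0, -0.6, 0], [0, 0, 0], [0, 0, 0], [0, 0, 0], [0, 0, 0], [0, 0, 0], [0, 0, 0], [0, 0, 0], [0, 0, 0], [0, 0, 0]], "hand": [15, 15, 15, 15, 15, 15, 15, 15, 15, 15, 15]}}

```text
t: 9.23
tcp_pos: [0.5275, 0.1724, 0.1968]
tool_rot: [0.981, 0.194, -0.002, -0.01]
force: [-4.5, 0.7, 6.2]
finger_gap: 0.272
```

```bash
python3 -c "
from h import *
arc(14,14)"
```

```text
grasp [0.5271 0.1735 0.1968]
t 9.2333 r 45.2 deg from pointer 284.0 F [-4.5  0.7  6.2] gap 0.272
rot [-1.2 -0.1 -1. ]
[[10.0, -4.0, 2.0], [9.0, -7.0, 0.0], [7.0, -9.0, 0.0], [5.0, -10.0, 0.0], [2.0, -11.0, 0.0], [-1.0, -11.0, 0.0], [-3.0, -10.0, 0.0], [-6.0, -9.0, 0.0], [-8.0, -8.0, 0.0], [-9.0, -6.0, 0.0], [-10.0, -3.0, 0.0], [-11.0, -1.0, 0.0], [-11.0, 2.0, 0.0], [-10.0, 5.0, 0.0]]
```

>>> {"method": "drive_tool", "body": {"linear": [[10, -4, 0], [9, -7, 0], [7, -9, 0], [5, -10, 0], [2, -11, 0], [-1, -11, 0], [-3, -10, 0], [-6, -9, 0], [-8, -8, 0], [-9, -6, 0], [-10, -3, 0], [-11, -1, 0]], "rot": [[-0.6, 0, -0.5], [-0.6, 0, -0.5], [0, 0, 0], [0, 0, 0], [0, 0, 0], [0, 0, 0], [0, 0, 0], [0, 0, 0], [0, 0, 0], [0, 0, 0], [0, 0, 0], [0, 0, 0]], "hand": [15, 15, 15, 15, 15, 15, 15, 15, 15, 15, 15, 15]}}

```text
t: 10.23
tcp_pos: [0.4864, 0.252, 0.197]
tool_rot: [0.98, 0.199, 0.011, -0.001]
force: [2.9, 1.8, 2.6]
finger_gap: 0.274
```

```bash
python3 -c "
from h import *
arc(14,14)"
```

```text
grasp [0.4875 0.2524 0.197 ]
t 10.2333 r 45.3 deg from pointer 78.9 F [2.9 1.8 2.6] gap 0.274
rot [ 0.1 -1.3 -0.4]
[[-11.0, -0.0, 2.0], [-11.0, 2.0, 0.0], [-10.0, 5.0, 0.0], [-8.0, 7.0, 0.0], [-6.0, 9.0, 0.0], [-4.0, 10.0, 0.0], [-2.0, 11.0, 0.0], [1.0, 11.0, 0.0], [4.0, 10.0, 0.0], [6.0, 9.0, 0.0], [8.0, 7.0, 0.0], [10.0, 5.0, 0.0], [11.0, 3.0, 0.0], [11.0, 0.0, 0.0]]
```

Now at 360+79°.

>>> {"method": "drive_tool", "body": {"linear": [[-11, 0, 0], [-11, 2, 0], [-10, 5, 0], [-8, 7, 0], [-6, 9, 0], [-4, 10, 0], [-2, 11, 0], [1, 11, 0], [4, 10, 0], [6, 9, 0], [8, 7, 0], [10, 5, 0]], "rot": [[0, -0.7, -0.2], [0, -0.6, -0.2], [0, 0, 0], [0, 0, 0], [0, 0, 0], [0, 0, 0], [0, 0, 0], [0, 0, 0], [0, 0, 0], [0, 0, 0], [0, 0, 0], [0, 0, 0]], "hand": [15, 15, 15, 15, 15, 15, 15, 15, 15, 15, 15, 15]}}

```text
t: 11.23
tcp_pos: [0.4894, 0.1648, 0.1968]
tool_rot: [0.979, 0.203, -0.004, -0.004]
force: [-4.7, -6.6, 9.3]
finger_gap: 0.27
```

```bash
python3 -c "
from h import *
arc(14,14)"
```

```text
grasp [0.4889 0.1651 0.1968]
t 11.2333 r 44.4 deg from pointer 232.2 F [-4.7 -6.6  9.3] gap 0.27
rot [-0.5  0.3  0.1]
[[9.0, 6.0, 2.0], [11.0, 3.0, 0.0], [11.0, 0.0, 0.0], [11.0, -2.0, 0.0], [10.0, -5.0, 0.0], [8.0, -7.0, 0.0], [6.0, -9.0, 0.0], [4.0, -10.0, 0.0], [1.0, -11.0, 0.0], [-1.0, -11.0, 0.0], [-4.0, -10.0, 0.0], [-6.0, -9.0, 0.0], [-8.0, -7.0, 0.0], [-10.0, -5.0, 0.0]]
```

>>> {"method": "drive_tool", "body": {"linear": [[9, 6, -1], [11, 3, 0], [11, 0, 0], [11, -2, 0], [10, -5, 0], [8, -7, 0], [6, -9, 0], [4, -10, 0]], "rot": [[-0.5, 0.3, 0], [0, 0, 0], [0, 0, 0], [0, 0, 0], [0, 0, 0], [0, 0, 0], [0, 0, 0], [0, 0, 0]], "hand": [15, 15, 15, 15, 15, 15, 15, 15]}}

```text
t: 11.9
tcp_pos: [0.5436, 0.2027, 0.197]
tool_rot: [0.979, 0.205, -0.007, 0.011]
force: [6.1, -4.5, -1.4]
finger_gap: 0.267
```

```bash
python3 -c "
from h import *
arc(5,8)"
```

```text
grasp [0.5432 0.2014 0.197 ]
t 11.9 r 45.1 deg from pointer 325.8 F [ 6.1 -4.5 -1.4] gap 0.267
rot [1.  1.  0.3]
[[2.0, -3.0, 2.0], [2.0, -4.0, 0.0], [1.0, -4.0, 0.0], [1.0, -4.0, 0.0], [1.0, -4.0, 0.0], [0.0, -4.0, 0.0], [-0.0, -4.0, 0.0], [-0.0, -4.0, 0.0]]
```

>>> {"method": "drive_tool", "body": {"linear": [[2, -4, 0], [2, -4, 0], [1, -4, 0], [1, -4, 0], [1, -4, 0], [0, -4, 0], [0, 0, 0]], "rot": [[0.5, 0.5, 0.2], [0.4, 0.4, 0], [0, 0, 0], [0, 0, 0], [0, 0, 0], [0, 0, 0], [0, 0, 0]], "hand": [15, 15, 15, 15, 15, 15, 15]}}

```text
t: 12.48
tcp_pos: [0.5403, 0.227, 0.197]
tool_rot: [0.979, 0.204, -0.001, 0.003]
force: [2.1, -0.8, 2.7]
finger_gap: 0.267
```

```bash
python3 -c "
from h import *
arc(2,4)"
```

```text
grasp [0.5403 0.2267 0.197 ]
t 12.4833 r 45.5 deg from pointer 358.4 F [ 2.1 -0.8  2.7] gap 0.267
rot [0.3 0.1 0.1]
[[-1.0, -2.0, 2.0], [-0.0, -2.0, 0.0], [-0.0, -2.0, 0.0], [-0.0, -2.0, 0.0]]
```

>>> {"method": "drive_tool", "body": {"linear": [[-0.5, -1.5, 0], [0, 0, 0], [0, 0, 0]], "rot": [[0, 0, 0], [0, 0, 0], [0, 0, 0]], "hand": [15, 15, 15]}}

```text
t: 12.73
tcp_pos: [0.5392, 0.2292, 0.197]
tool_rot: [0.979, 0.204, 0.0, 0.002]
force: [2.4, -1.1, 2.4]
finger_gap: 0.271
```

```bash
python3 -c "
from h import *
arc(2,1)
save('wrist','end.png')
arc(2,1);cams.snapshot('wrist');arc(2,1)
a,b=[cv2.imread('pics/'+x) for x in('stop.png','end.png')]
cv2.imwrite('pics/cmp.png',np.hstack([x[90:390,120:520] for x in(a,b)]))
g=[cv2.cvtColor(x,6) for x in(a,b)]
"
```

```text
grasp [0.5392 0.2289 0.197 ]
t 12.7333 r 45.5 deg from pointer 1.5 F [ 2.4 -1.1  2.4] gap 0.271
rot [0.3 0.  0.2]
[[-1.0, -2.0, 2.0]]
grasp [0.5392 0.2289 0.197 ]
t 12.7833 r 45.5 deg from pointer 1.5 F [ 2.2 -0.9  2.4] gap 0.274
rot [0.3 0.  0.2]
[[-1.0, -2.0, 2.0]]
grasp [0.5392 0.2289 0.197 ]
t 12.8333 r 45.5 deg from pointer 1.5 F [ 2.5 -0.4  1.4] gap 0.265
rot [0.3 0.1 0.2]
[[-1.0, -2.0, 2.0]]
```

View pics/cmp.png

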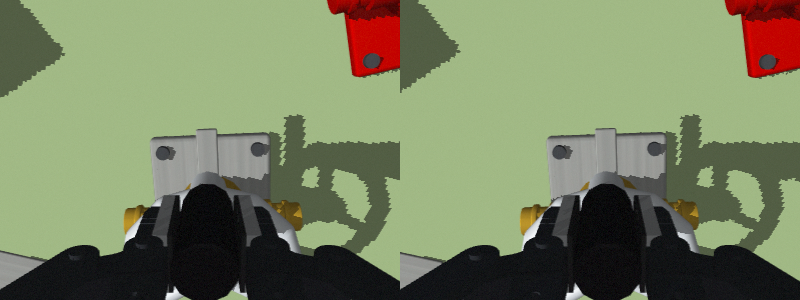

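>>> {"method": "drive_tool", "body": {"linear": [[0, 0.7, 0], [0, 0, 0], [0, 0, 0]], "rot": [[0, 0, 0], [0, 0, 0], [0, 0, 0]], "hand": [15, 15, 15]}}

```text
t: 13.08
tcp_pos: [0.5393, 0.2288, 0.197]
tool_rot: [0.979, 0.203, -0.0, 0.002]
force: [2.9, -0.4, 2.1]
finger_gap: 0.264
```

```bash
python3 -c "
from h import *
arc(2,1);cams.snapshot('wrist');arc(2,1)"
```

```text
grasp [0.5394 0.2286 0.197 ]
t 13.0833 r 45.5 deg from pointer 1.1 F [ 2.9 -0.4  2.1] gap 0.264
rot [0.2 0.  0.1]
[[-1.0, -2.0, 2.0]]
grasp [0.5394 0.2287 0.197 ]
t 13.1333 r 45.5 deg from pointer 1.1 F [ 3.  -1.   2.1] gap 0.273
rot [0.2 0.  0.1]
[[-1.0, -2.0, 2.0]]
```

>>> {"method": "drive_tool", "body": {"linear": [[0, 1.0, 0], [0, 0, 0], [0, 0, 0], [0, 0, 0]], "rot": [[0, 0, 0], [0, 0, 0], [0, 0, 0], [0, 0, 0]], "hand": [15, 15, 15, 15]}}

```text
t: 13.47
tcp_pos: [0.5397, 0.228, 0.197]
tool_rot: [0.979, 0.203, -0.0, 0.001]
force: [2.4, 0.2, 2.0]
finger_gap: 0.269
```

```bash
python3 -c "
from h import *
arc(2,1);
for i in range(4): cams.snapshot('top')
arc(2,1)
save('scene','scene2.png')
for l,z in [('small_axis',.069),('beaker',0),('jar',0)]:
    for r in cams.spot_point(l,'scene')[:1]: print(l,ray('scene',r['at'],z).round(3))
"
```

```text
grasp [0.5397 0.2279 0.197 ]
t 13.4667 r 45.5 deg from pointer 0.0 F [2.4 0.2 2. ] gap 0.269
rot [0.2 0.  0.1]
[[-1.0, -2.0, 2.0]]
grasp [0.5397 0.2279 0.197 ]
t 13.6667 r 45.4 deg from pointer 0.0 F [ 2.9 -0.4  0.9] gap 0.27
rot [0.2 0.  0.1]
[[-1.0, -2.0, 2.0]]
small_axis [ 0.586 -0.128  0.069]
beaker [ 0.569 -0.01   0.   ]
jar [0.377 0.004 0.   ]
```

View pics/scene2.png

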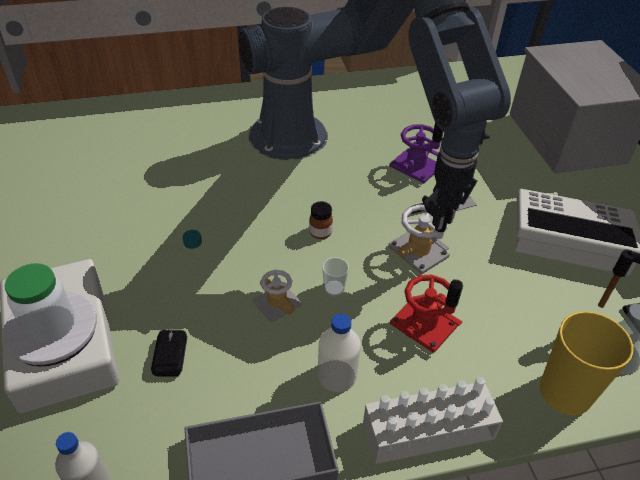

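The grasp point is back at the angle it had against the stop and is holding steady. The bystanders are where they were: jar (321,220), beaker (335,277), small wheel (277,283). Handing in.

```bash
python3 -c "
from h import *
order.sign_off(); print(manip.sense()['t'])"
```

```text
the job is handed in; nothing more can be done
the job is handed in; nothing more can be done
```

The metering valve is reset: I closed it clockwise against its stop, backed it off two full turns, and handed it in with the gripper still holding the handle.

- **Closing:** I gripped the handle at about 5.4 rad open and turned it clockwise. It stopped moving and the push rose to about 12 N, with the handle at 0.0° from the pointer.
- **Backing off:** I turned it counterclockwise, checking the angle at each leg (133°, 284°, 439°, 592°, 686°). It first settled about 1.5° past two turns, so I eased it back.
- **Final check:** The handle read 0.0° from the stop reference, unchanged over 0.2 s, with about 3 N on the wrist. The job took about 14 s of the 58 s allowed.
- **Other things on the bench:** The small valve, beaker and jar looked unmoved in the last picture. The network put the jar 11 mm off its first reading and the beaker 5 mm off. In the picture both look unmoved, so I put that down to network error.
- **Remaining uncertainty:** The stop reference was taken while pressing at 12 N. Flex in the arm could make the true setting differ from two turns by roughly half a degree.

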